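Weigh the red-capped sample vial from the sloping bin

TASK

Take the red-capped vial out of the sloping three-bay bin and stand it upright, cap up, on the balance pan, inside the engraved circle, and let go of it. Set it down gently without dropping it, and never load the pan beyond its limit of 5 N. Leave the two black-capped vials lying in their bays.

Things in the scene. Friction and masses are not known exactly. Their poses are not given: they have to be found in the camera images.
- vial_red_center (a point): glass vial with a red cap: a plain cylinder 21 mm in diameter, 53 mm long (cap: the last 14 mm, same diameter), 20 to 45 g. The point is its centre, 26.5 mm from either end; z runs along it toward the cap. It starts in any one of the three bays, leaning at 45 degrees, cap uphill, foot against the front lip, its centre about 50 mm above the table.
- vial_b_center (a point): same vial as the red one but with a black cap, 21 mm diameter, 53 mm long, lying in another bay of the bin; the point is its centre, z runs along it toward the cap. It must stay in its bay.
- vial_c_center (a point): same vial as the red one but with a black cap, 21 mm diameter, 53 mm long, lying in another bay of the bin; the point is its centre, z runs along it toward the cap. It must stay in its bay.
- bin: fixed blue bin 276 mm wide (y), 94 deep (x), 93 high; origin at the centre of its underside. Floor rises at 45 degrees toward +x (away from the robot). Bays at y = -92, 0, 92 mm, 88 mm clear between dividers 24 mm high, square to the floor. Each vial lies on two rods, axis 26 mm off the floor, square to it (37 mm plumb). Open fingers to about 50 mm there: spread wide they may hit dividers.
- balance: fixed white laboratory balance, 180 mm (x) by 150 mm (y), body top 50 mm above the table; its origin is the centre of its underside. Round steel pan over its rear part, display and keys at the front (-x).
- pan_center (a point): centre of the pan's flat top face, 66 mm above the table when empty, 26 mm behind (+x) the balance's origin; z up. The pan is a steel disc 72 mm in diameter and 4 mm thick with an engraved circle 50 mm in diameter.
- balance_pan (a joint): how far the pan has sunk, m: 0 empty, grows downward, end stop at 0.008. It is sprung, sinking about 0.5 mm per newton, so the vial alone sinks it about 0.2 mm; beyond 0.0025 (5 N) the balance is overloaded.
Mind the look-alikes: they are no part of the job. What is shaped like the part that bears vial_red_center but pink is not meant.

How it is judged:
By the outcome, as a careful person would: the job done as asked, in the order asked, and still so for the second after the job is handed in, with the robot touching nothing.
It also fails if it takes over 38 s, if anything falls off the work surface, if the arm or the gripper's body presses on something with over 40 N, if the wrist force passes 120 N, or if a joint passes its speed limit or range.

ROBOT

A 7-joint arm with a two-finger parallel gripper is mounted at the origin on a cart in front of the work surface, level with it; the furniture and walls round the work are solid. World frame = base frame: x ahead of the robot, y to its left, z up, the work surface at z = 0. Lengths are in m, angles in rad, forces in N, time in s.
With the tool pointing down it reaches from about 0.425 to 0.825 m from the base axis. Payload 3.6 kg.
Tool frame: the origin (TCP) lies midway between the tips of the shut fingers; the grasp point (between the pads) lies 19 mm behind it; z points along the fingers, y is the line along which they close (so a half turn about z gives the same grasp; the last joint's range is limited). The gripper opens to 93 mm and grips with 3 to 60 N. Pads are 15 mm wide; open, the fingers measure 128 mm over their backs; the gripper's body (75 mm by 188 mm) begins 65 mm behind the grasp point.
Start: joints at [1.278, 0.615, -0.013, 1.423, 0.008, 1.103, -0.04], TCP at [0.171, -0.627, 0.219] pointing down, gripper open.
Joint ranges: [-3.12, 3.12], [-0.3, 2.06], [-1.34, 1.32], [0.26, 2.42], [-1.36, 4.5], [0.01, 1.98], [-2.84, 2.84]. Speed limits (rad/s): [2.79, 2.79, 3.14, 3.14, 3.14, 3.14, 3.14].

INTERFACE

Orientations are given as a unit quaternion [w, x, y, z].
In Python, from plant import ctrl, get_image, camera_model gives the robot as it stands.
- The arm moves only by the shell command python3 -m crank 'ROWS'. ROWS is JSON, a list of rows, each a list of 5 numbers: the closure, from -1 (fully open) to 1 (shut), then the shift along the tool's x, y, z normalised to -1 to 1, where 1 is 150 mm, then the turn about the tool's z normalised to -1 to 1, where 1 is 90 degrees. A call has 1 to 5 rows; each row is the pose to reach, as a shift and turn from the pose commanded when the call began, along the tool's axes at that moment; what a row does not reach only later rows make up. A row lasts 1/10 s, in which the tool goes at most 50 mm and 8.59 degrees, less where a joint would pass 70% of its speed; a pose out of reach is approached as far as the arm can. A call with a number of a shift or a turn outside -1 to 1 is refused whole. A call with a gripper value outside its range is refused whole. The fingers move at their own pace and stop on an object; the grip force is fixed at half the most. Time passes only in rows, so rows that repeat a pose let the fingers close. It gives the time, the measured TCP pose, the force, the opening and the grip force at its end, in the units of the state.
- ctrl.get_obs(): the state, without advancing time (a new reading comes with each control period).
- get_image(name): name is "side" or "top"; returns (picture, depth): 420x560x3 uint8, red, green, blue; 420x560 float32, m along the optical axis (not along the pixel's ray), 0 where there is no reading.
- camera_model(name): a dict with "fx", "fy", "cx", "cy" (pixels), "world_from_camera" (4x4, takes a point from camera to world coordinates). Camera axes: x right, y down, z forward; pixel columns grow to the right and rows downward; lengths in m; the calibration is good to about 2 mm. A picture is of the moment at which its call begins. camera_model takes no time and is no camera call.
- ctrl.sign_off(): hands the job in; it is judged then, once.
The state is a dict: "t": time; "joint_pos": joint angles; "qvel": joint speeds; "tau": joint torques, N m; "eef_pos": TCP position; "orientation": TCP orientation; "contact_force": force on the tool from outside, world axes, zero at the start; "wrist_torque": the same for the moment, N m; "grip_width": finger opening in m; "grip_force": force on a finger pad.
Only numpy, scipy, OpenCV 4.12 (cv2) and the standard library are available. Lean on these libraries where they do the work, as an engineer would, in place of code of your own. Each camera call takes 0.05 s, during which the arm holds its last target. There are 200 camera calls.

## Working session

There is one attempt and no reset: what is moved stays moved. The work goes in short steps, Python scripts to look and compute and a shell command to move; the robot and the scene stay as the last step left them, time stands still between calls to the robot, and variables do not carry over. Pictures are saved under pics/ and viewed, at most 13 in all, crops included, and the job is handed in when it is done.

```bash
mkdir -p pics; ls
python3 - <<'E'
from plant import ctrl,get_image,camera_model
import cv2,numpy as np
for n in("side","top"):
    p,d=get_image(n); np.savez(f"/tmp/{n}.npz",p=p,d=d)
    cv2.imwrite(f"pics/{n}0.png",p[:,:,::-1]); m=camera_model(n); print(n,m)
o=ctrl.get_obs();print(o)
E
```

```text
pics
side {'fx': 470.4658039422865, 'fy': 470.4658039422865, 'cx': 279.22743049870445, 'cy': 209.32994072427732, 'world_from_camera': array([[ 0.61518672, -0.52267442,  0.59021754, -0.20355289],
       [-0.78813285, -0.42652145,  0.44376352, -0.43853373],
       [ 0.0197966 , -0.73816726, -0.67432721,  0.86430621],
       [ 0.        ,  0.        ,  0.        ,  1.        ]])}
top {'fx': 490.73294583530213, 'fy': 490.73294583530213, 'cx': 276.8786265275658, 'cy': 206.42850501731272, 'world_from_camera': array([[ 0.01689135, -0.98061521,  0.19521397,  0.29044331],
       [-0.99964777, -0.01256566,  0.02337598,  0.06593631],
       [-0.02046985, -0.19554006, -0.98048206,  1.08575654],
       [ 0.        ,  0.        ,  0.        ,  1.        ]])}
{'t': 0.1, 'joint_pos': array([ 1.27748556,  0.61580496, -0.01263842,  1.42470666,  0.00810117,
        1.1034107 , -0.04038512]), 'qvel': array([-0.00149005, -0.00185865, -0.0008421 , -0.00362868, -0.00149788,
       -0.0009889 ,  0.00098492]), 'tau': array([ 1.04804469e-03, -4.60043764e+01,  2.09695827e-01, -1.66244423e+01,
       -6.12459797e-02,  1.69873203e-02,  9.42581778e-05]), 'eef_pos': array([ 0.17121408, -0.62631683,  0.21761895]), 'orientation': array([-1.12864865e-03,  9.91107492e-01,  1.33058784e-01, -1.59593240e-04]), 'contact_force': array([0.16087122, 0.28052148, 0.23403684]), 'wrist_torque': array([0.02018678, 0.02971731, 0.04740856]), 'grip_force': 0.0, 'grip_width': 0.0933242133343705}
```

View pics/top0.png

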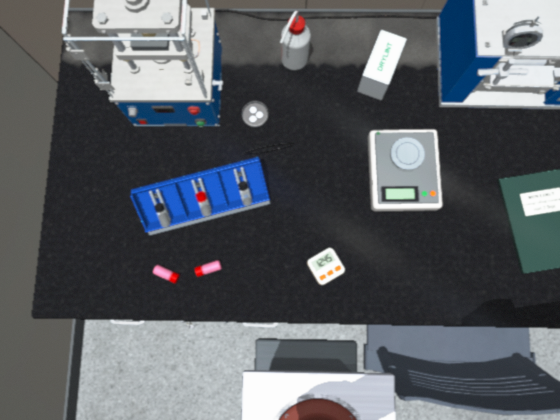

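View pics/side0.png

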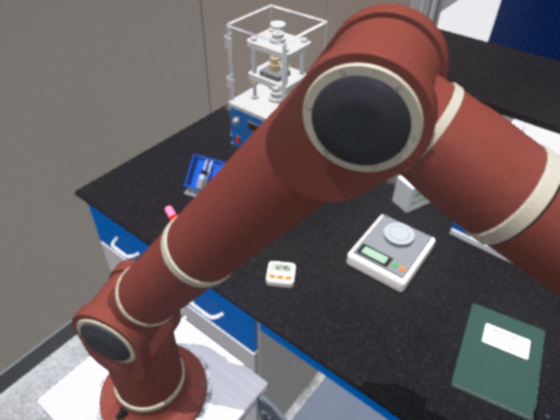

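Top view: three vials lie in the blue bin, with black caps at about (160,208) and (243,186) and a red cap at (201,197) in the middle bay. Two pink vials with red caps lie on the table at (165,273) and (208,268). The red-capped one in the bin fits the description, because the look-alikes are pink and outside it. The pan is at (407,153). The side view is mostly blocked by the arm. I'll confirm with a crop and measure.

```bash
cat > h.py <<'E'
import numpy as np,cv2
from plant import ctrl,get_image,camera_model
def pts(n,d,mask):
    m=camera_model(n);v,u=np.nonzero(mask&(d>0));z=d[v,u]
    c=np.c_[(u-m["cx"])/m["fx"]*z,(v-m["cy"])/m["fy"]*z,z,np.ones(len(z))]
    return (c@m["world_from_camera"].T)[:,:3]
def ray(n,u,v,h):
    m=camera_model(n);T=m["world_from_camera"];r=T[:3,:3]@[(u-m["cx"])/m["fx"],(v-m["cy"])/m["fy"],1]
    return T[:3,3]+r*(h-T[2,3])/r[2]
E
python3 - <<'E'
from h import *
f=np.load("/tmp/top.npz");p,d=f["p"],f["d"]
cv2.imwrite("pics/crop1.png",cv2.resize(p[145:290,120:285,::-1],None,fx=4,fy=4,interpolation=cv2.INTER_CUBIC)[:600])
hsv=cv2.cvtColor(p,cv2.COLOR_RGB2HSV);H,S,V=cv2.split(hsv)
win=np.zeros(H.shape,bool);win[150:240,125:275]=1
red=((H<8)|(H>172))&(S>150)&(V>80)&win
P=pts("top",d,red);v,u=np.nonzero(red);print("red",red.sum(),u.mean(),v.mean(),np.median(P,0),P.min(0),P.max(0))
blue=(H>100)&(H<130)&(S>120)&win
k,l,s,c=cv2.connectedComponentsWithStats(blue.astype(np.uint8));print(s[1:][s[1:,4]>30])
B=pts("top",d,blue);print(B.min(0),B.max(0))
hi=B[B[:,2]>0.085];print("top edge",len(hi),hi[hi[:,1].argmin()],hi[hi[:,1].argmax()])
t=np.polyfit(hi[:,1],hi[:,0],1);print("yaw deg",-np.degrees(np.arctan(t[0])))
grey=(S<60)&(V>60)&win
G=pts("top",d,grey&(np.hypot(np.arange(560)[None]-203,np.arange(420)[:,None]-195)<24));v,u=np.nonzero(grey)
for r in range(176,220):print(r,' '.join(f"{int(x*1000)}" for x in d[r,190:216]))
# balance
W=pts("top",d,(np.arange(560)[None]>365)&(np.arange(560)[None]<445)&(np.arange(420)[:,None]>125)&(np.arange(420)[:,None]<215))
q=W[(W[:,2]>.061)&(W[:,2]<.075)];print("pan",len(q),np.median(q[:,2]),q.min(0),q.max(0),(q.min(0)+q.max(0))/2)
b=W[(W[:,2]>.044)&(W[:,2]<.075)];print("bal",cv2.minAreaRect((b[:,:2]*1000).astype(np.float32)))
E
```

```text
red 75 201.08 196.38666666666666 [0.51201093 0.25130186 0.0701853 ] [0.50287585 0.2432453  0.05449494] [0.52328827 0.26163802 0.07781699]
[[ 129  156  142   77 4976]]
[ 0.44003217  0.10772789 -0.0053475 ] [0.62557892 0.42988858 0.09415706]
top edge 61 [0.57778371 0.12685946 0.0880338 ] [0.51872502 0.39740938 0.0857085 ]
yaw deg 15.227608675833674
176 1040 1045 1037 1039 1040 1037 1041 1039 1040 1051 1054 1053 1056 1053 1055 1053 1055 1056 1058 1054 1056 1055 1061 1059 1062 1055
177 1038 1041 1039 1040 1042 1053 1054 1052 1053 1052 1053 1050 1055 1052 1055 1055 1055 1059 1056 1055 1059 1057 1060 1055 1058 1059
178 1043 1039 1050 1052 1054 1053 1054 1053 1056 1035 1059 1057 1055 1058 1058 1056 1054 1056 1059 1057 1056 1060 1060 1061 1059 1061
179 1050 1057 1055 1056 1052 1056 1053 1055 1036 1033 1036 1055 1057 1058 0 1062 1059 1060 1064 1060 1059 1061 1062 1063 1064 1062
180 1055 1036 1035 1041 1054 1056 1056 1057 1040 1038 1037 1062 1058 1059 1060 1062 1063 1061 1063 1061 1060 1063 1062 1063 1064 1059
181 1055 1040 1033 1038 1054 1059 1057 1060 1057 1041 1036 1042 1060 1062 1058 1063 
[... 4679 characters left out ...]
66 1066 1066 1099 1105 1101 1099 1099 1100 1098 1099 1099
217 1078 1079 1076 1075 1076 1074 1073 1075 1073 1073 1072 1072 1071 0 1103 1102 1094 1102 1102 1098 1099 1099 1104 1099 1100 1101
218 1074 1074 1069 1074 1070 1072 1076 1074 1076 1079 1097 1099 1098 1099 1098 0 1100 1098 1104 1097 1096 1098 1105 1099 1104 1104
219 1070 1073 1069 1072 1071 1074 1101 1099 1102 1097 1096 1098 1102 1103 1094 1096 1095 1100 1100 1096 1102 1107 1106 1104 1105 1105
pan 844 0.06605768060793471 [ 0.57808271 -0.22315289  0.06118739] [ 0.64900384 -0.15178077  0.07217848] [ 0.61354327 -0.18746683  0.06668294]
bal ((587.2783203125, -188.14588928222656), (174.6232452392578, 144.88926696777344), 0.6892700791358948)
```

View pics/crop1.png

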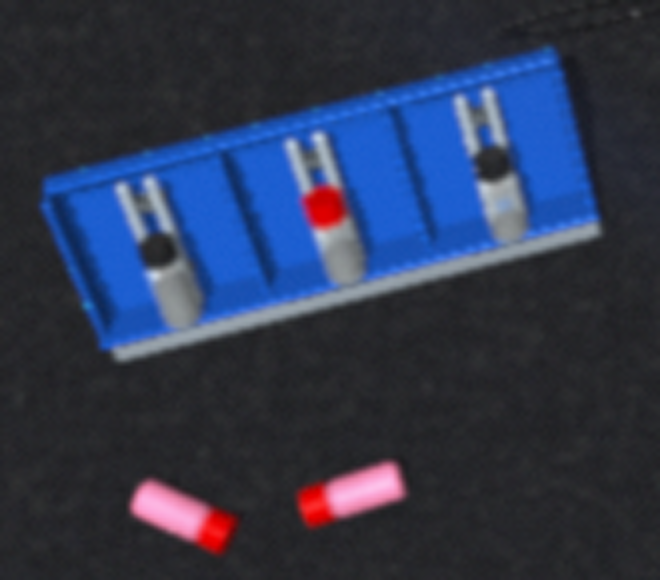

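The crop confirms it: the middle bay holds the red-capped grey glass vial (crop 323,206), with its cap toward the uphill side. The pink ones are outside the bin. The tool can only point down, so after grasping I'll have to swivel the vial 45° upright in the pads by pushing its cap side against a fixed edge, such as the balance body's front. Next I'll refine the vial pose and check that edge.

Run:
```python
from h import *
f=np.load("/tmp/top.npz");p,d=f["p"],f["d"]
H,S,V=cv2.split(cv2.cvtColor(p,cv2.COLOR_RGB2HSV))
uu,vv=np.meshgrid(np.arange(560),np.arange(420))
win=(uu>125)&(uu<275)&(vv>150)&(vv<240)
blue=((H>100)&(H<130)&(S>120)&win).astype(np.uint8)
c=max(cv2.findContours(blue,0,1)[0],key=cv2.contourArea);print("quad",cv2.approxPolyDP(c,6,True)[:,0].tolist())
B=pts("top",d,win);hi=B[(B[:,2]>.084)&(B[:,2]<.1)]
l=cv2.fitLine(hi[:,:2].astype(np.float32),cv2.DIST_HUBER,0,.001,.001).ravel();a=np.arctan2(l[1],l[0]);print("rear rim dir deg",np.degrees(a)%180-90)
def vial(u0,u1,v0,v1,y):
    R=np.array([[np.cos(y),np.sin(y)],[-np.sin(y),np.cos(y)]])
    P=pts("top",d,(uu>=u0)&(uu<u1)&(vv>=v0)&(vv<v1));q=P[:,:2]@R.T;return R,q,P[:,2]
yaw=np.radians(np.degrees(a)%180-90)
for box in[(185,222,190,219),]:
    R,q,z=vial(*box,yaw)
    fl=np.median((z-q[:,0])[np.abs(q[:,1]-np.median(q[:,1]))>.016]);h=(z-q[:,0]-fl)/2**.5  # height off floor
    m=(h>.022)&(h<.045);s=(z+q[:,0])/2**.5
    Q=q[m];print(m.sum(),"y' pct",np.percentile(Q[:,1],[2,50,98]),"h max",np.percentile(h[m],[90,98]))
    slope=np.polyfit(s[m],Q[:,1],1)[0];print("yaw err deg",np.degrees(slope*2**.5))
    ym=(np.percentile(Q[:,1],2)+np.percentile(Q[:,1],98))/2
    k=m&(abs(q[:,1]-ym)<.003);c=np.median(z[k]-q[k,0]);xz=.05-(c-.01485)
    print("center world",R.T@[xz,ym],"s range",np.percentile(s[k],[2,98]),"s at z=.05",(.05+xz)/2**.5)
    red=((H<8)|(H>172))&(S>150)&(uu>185)&(uu<222)&(vv>185)&(vv<215)
    P=pts("top",d,red);print("cap y'",np.median((P[:,:2]@R.T)[:,1]))
for u in(385,405,425):
    P=pts("top",d,(uu==u)&(vv>=196)&(vv<218));print(np.round(P[:,[0,2]]*1000).astype(int).tolist())
P=pts("top",d,(vv==170)&(uu>=360)&(uu<376));print("left",np.round(P[:,[1,2]]*1000).astype(int).tolist())
```

```text
quad [[259, 157], [132, 188], [144, 231], [162, 227], [148, 193], [156, 188], [169, 225], [202, 217], [190, 181], [198, 177], [211, 214], [244, 206], [233, 173], [241, 166], [251, 204], [270, 199]]
rear rim dir deg 15.837761
311 y' pct [0.07426414 0.10358752 0.14548203] h max [0.03576178 0.03743279]
yaw err deg -4.89327018574339
center world [0.50195752 0.25660568] s range [0.39923313 0.45218079] s at z=.05 0.426338541595276
cap y' 0.10246498273385043
[[522, 54], [520, 49], [517, 54], [516, 50], [513, 55], [512, 50], [510, 48], [508, 45], [506, 45], [504, 43], [501, 46], [501, 39], [499, 37], [498, 32], [497, 23], [499, 1], [497, 0], [494, 3], [493, -3], [490, -1], [487, 4], [485, 2]]
[[523, 50], [521, 51], [518, 52], [516, 53], [514, 53], [511, 53], [510, 51], [508, 50], [507, 43], [505, 43], [503, 40], [500, 42], [499, 37], [498, 32], [498, 19], [500, 1], [498, -1], [495, 2], [493, 0], [491, 1], [488, 1], [486, 1]]
[[523, 52], [521, 51], [519, 49], [516, 53], [515, 51], [513, 49], [511, 47], [509, 48], [507, 44], [505, 43], [503, 43], [502, 39], [500, 37], [499, 30], [500, 14], [500, 0], [498, 3], [496, -1], [493, 2], [492, -2], [489, 1], [486, 2]]
left [[-97, 0], [-99, -1], [-101, -3], [-103, 1], [-106, -1], [-108, 2], [-111, -4], [-113, -5], [-115, -1], [-114, 17], [-114, 33], [-115, 37], [-117, 41], [-119, 42], [-120, 46], [-123, 42]]
```

```bash
cat >> h.py <<'E'
def go(x,y,z,yaw=None):
    from scipy.spatial.transform import Rotation as Ro
    o=ctrl.get_obs();R=Ro.from_quat(np.roll(o["orientation"],-1)).as_matrix();p=o["eef_pos"]
    if x is None:x=p[0]
    if y is None:y=p[1]
    if z is None:z=p[2]
    s=R.T@(np.array([x,y,z])-p)/.15;a=np.degrees(np.arctan2(R[1,0],R[0,0]))
    t="" if yaw is None else f"turn {-(((yaw-a+180)%360)-180)/90:.3f}"
    print("t%.1f"%o["t"],"p",p.round(4),"yaw %.1f"%a,"j7 %.2f"%o["joint_pos"][6],"tilt",(R[:,2]).round(3),"shift",s.round(3),t,"F",o["contact_force"].round(1),"w %.4f g %.1f"%(o["grip_width"],o["grip_force"]))
E
python3 - <<'E'
from h import *
for q,h in(((132,188),.093),((259,157),.093),((144,231),.03),((270,199),.03)):print(q,ray("top",*q,h).round(4))
A,B=ray("top",132,188,.093),ray("top",259,157,.093);print(np.degrees(np.arctan2(-(A-B)[0],(A-B)[1])))
A,B=ray("top",144,231,.03),ray("top",270,199,.03);print(np.degrees(np.arctan2(-(A-B)[0],(A-B)[1])))
f=np.load("/tmp/top.npz")
for u,v,h in((200,196,.062),(204.5,207,.05),(205.5,212,.045)):print(ray("top",u,v,h).round(4))
go(.31,-.52,.22)
E
python3 -m crank '[[-1,0.3,0.05,0,0],[-1,0.6,0.1,0,0],[-1,0.9,0.15,0,0],[-1,1,0,0,0],[-1,1,-0.3,0,0]]'
```

```text
(132, 188) [0.5235 0.3934 0.093 ]
(259, 157) [0.5938 0.1291 0.093 ]
(144, 231) [0.4422 0.3805 0.03  ]
(270, 199) [0.5171 0.1065 0.03  ]
14.893337043888046
15.29526098454505
[0.515  0.2556 0.062 ]
[0.4934 0.2469 0.05  ]
[0.4834 0.2451 0.045 ]
t0.1 p [ 0.1712 -0.6263  0.2176] yaw 15.3 j7 -0.04 tilt [-0.001  0.002 -1.   ] shift [ 1.079 -0.44  -0.015]  F [0.2 0.3 0.2] w 0.0933 g 0.0
t: 0.6
eef_pos: [0.3089, -0.5429, 0.2165]
orientation: [-0.0, 0.991, 0.136, 0.001]
contact_force: [-0.5, 1.2, -0.3]
grip_width: 0.0932
grip_force: 0.0
```

```bash
python3 -m crank '[[-1,0.25,-0.1,0,0],[-1,0.5,-0.3,0,0],[-1,0.75,-0.55,0,0],[-1,0.95,-0.8,0,0],[-1,1,-1,0,0]]'; python3 -c "from h import *;go(.55,-.2,.22,15.2)"
```

```text
t: 1.1
eef_pos: [0.4129, -0.3546, 0.2182]
orientation: [-0.001, 0.991, 0.137, 0.001]
contact_force: [0.1, 0.9, -0.1]
grip_width: 0.0928
grip_force: 0.0
t1.1 p [ 0.4129 -0.3546  0.2182] yaw 15.7 j7 -0.64 tilt [ 0.002  0.003 -1.   ] shift [ 1.159 -0.745 -0.007] turn 0.006 F [ 0.1  0.9 -0.1] w 0.0928 g 0.0
```

```bash
python3 -m crank '[[-1,0.25,-0.1,0,0],[-1,0.5,-0.3,0,0],[-1,0.7,-0.5,0,0],[-1,0.8,-0.75,0,0],[-1,0.8,-1,0,0]]'; python3 -m crank '[[-1,0.1,-0.3,0,0],[-1,0.2,-0.6,0,0],[-1,0.3,-0.9,0,0],[-1,0.3,-1,0,0],[-1,0.3,-1,0,0]]';python3 -m crank '[[-0.5,0,-0.3,0,0],[0.1,0,-0.6,0,0],[0.14,0,-0.9,0,0],[0.14,0,-1,0,0],[0.14,0,-1,0,0]]'; python3 -c "from h import *;go(.5038,.2498,.15,15.2)"
```

```text
t: 1.6
eef_pos: [0.4873, -0.1803, 0.2181]
orientation: [-0.001, 0.991, 0.135, 0.001]
contact_force: [0.0, 0.0, -0.4]
grip_width: 0.093
grip_force: 0.0
t: 2.1
eef_pos: [0.4887, -0.0234, 0.2184]
orientation: [-0.001, 0.991, 0.136, -0.001]
contact_force: [-0.1, 0.0, 0.2]
grip_width: 0.0932
grip_force: 0.0
t: 2.6
eef_pos: [0.4496, 0.1188, 0.2186]
orientation: [-0.0, 0.991, 0.135, -0.0]
contact_force: [0.8, -0.5, 0.3]
grip_width: 0.0575
grip_force: 0.0
t2.6 p [0.4496 0.1188 0.2186] yaw 15.5 j7 -1.67 tilt [-0.  0. -1.] shift [ 0.581 -0.746  0.457] turn 0.003 F [ 0.8 -0.5  0.3] w 0.0575 g 0.0
```

```bash
python3 -m crank '[[0.14,0.2,-0.25,0.15,0],[0.14,0.4,-0.5,0.3,0],[0.14,0.58,-0.75,0.45,0],[0.14,0.58,-0.75,0.45,0],[0.14,0.58,-0.75,0.45,0]]'
python3 - <<'E'
from h import *
go(.5038,.2498,.031,15.2)
for n in("top","side"):
    p,d=get_image(n);cv2.imwrite(f"pics/{n}1.png",p[:,:,::-1])
t=cv2.imread("pics/top1.png")[130:260,110:300];s=cv2.imread("pics/side1.png")
cv2.imwrite("pics/m1.png",np.hstack([cv2.resize(t,(420,287),interpolation=2),cv2.resize(s,(380,287))]))
E
```

```text
t: 3.1
eef_pos: [0.5049, 0.2475, 0.1496]
orientation: [0.001, 0.991, 0.132, -0.001]
contact_force: [0.0, -0.6, 0.1]
grip_width: 0.0399
grip_force: 0.0
t3.1 p [0.5049 0.2475 0.1496] yaw 15.2 j7 -1.89 tilt [-0.002 -0.002 -1.   ] shift [-0.001 -0.018  0.791] turn 0.000 F [ 0.  -0.6  0.1] w 0.0399 g 0.0
```

View pics/m1.png

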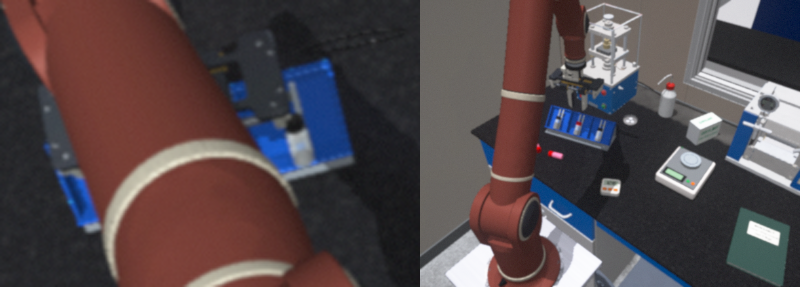

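The side view now shows the bin clearly, with the gripper over it (montage ~(580,80)) and the red cap at about (578,125). I'll cross-check the vial's position from the side camera before descending.

Run:
```python
from h import *
p,d=get_image("side");np.savez("/tmp/s1.npz",p=p,d=d)
H,S,V=cv2.split(cv2.cvtColor(p,cv2.COLOR_RGB2HSV));uu,vv=np.meshgrid(np.arange(560),np.arange(420))
red=((H<8)|(H>172))&(S>150)&(V>80)&(uu>200)&(uu<290)&(vv>160)&(vv<210)
v,u=np.nonzero(red);print(red.sum(),u.min(),u.max(),v.min(),v.max())
P=pts("side",d,red);y=np.radians(15.2);R=np.array([[np.cos(y),np.sin(y)],[-np.sin(y),np.cos(y)]])
q=np.c_[P[:,:2]@R.T,P[:,2]];print("side cap x'y'z",np.median(q,0),np.percentile(q,5,0),np.percentile(q,95,0))
f=np.load("/tmp/top.npz");H,S,V=cv2.split(cv2.cvtColor(f["p"],cv2.COLOR_RGB2HSV))
red=((H<8)|(H>172))&(S>150)&(V>80)&(uu>185)&(uu<222)&(vv>185)&(vv<215)
P=pts("top",f["d"],red);q=np.c_[P[:,:2]@R.T,P[:,2]];print("top cap",np.median(q,0),np.percentile(q,5,0),np.percentile(q,95,0))
c=p[130:230,165:295,::-1];cv2.imwrite("pics/s1c.png",cv2.resize(c,None,fx=5,fy=5,interpolation=2))
```

```text
18 231 236 179 182
side cap x'y'z [0.55503085 0.10849524 0.06778842] [0.55093305 0.10335307 0.06414375] [0.55766671 0.11495546 0.07242938]
top cap [0.55989093 0.10868759 0.0701853 ] [0.55218889 0.10105701 0.06449407] [0.56986813 0.11626004 0.07607006]
```

View pics/s1c.png

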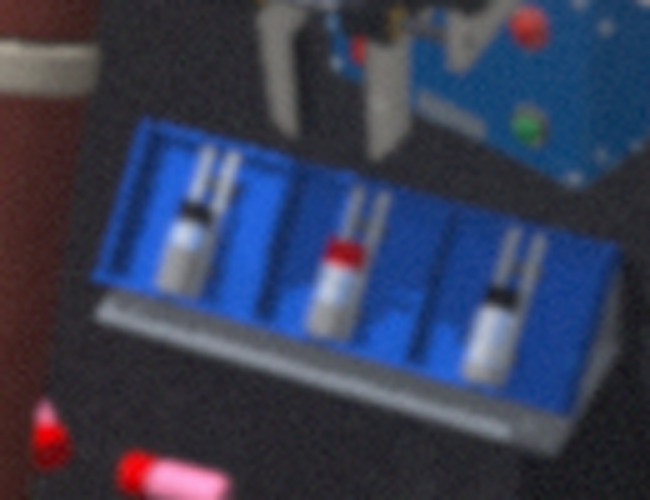

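Both views agree on y' ≈ 0.1086 m. The grey end wall on the right, at crop (600,330), is a flat vertical face that I can swivel against. Descending to grip.

```bash
python3 -m crank '[[0.14,-0.01,-0.015,0.25,0],[0.14,-0.01,-0.015,0.5,0],[0.14,-0.01,-0.015,0.65,0],[0.14,-0.01,-0.015,0.79,0],[0.14,-0.01,-0.015,0.79,0]]'; python3 -c "from h import *;go(.5032,.2493,.031,15.2)"
```

```text
t: 3.75
eef_pos: [0.5011, 0.2477, 0.0313]
orientation: [0.002, 0.991, 0.132, -0.002]
contact_force: [-0.7, -0.1, 1.0]
grip_width: 0.04
grip_force: 0.0
t3.8 p [0.5011 0.2477 0.0313] yaw 15.1 j7 -1.93 tilt [-0.004 -0.004 -1.   ] shift [ 0.016 -0.007  0.002] turn -0.001 F [-0.7 -0.1  1. ] w 0.0400 g 0.0
```

```bash
python3 -m crank '[[0.14,0.016,-0.007,0,0],[1,0.016,-0.007,0,0],[1,0.016,-0.007,0,0],[1,0.016,-0.007,0,0],[1,0.016,-0.007,0,0]]'; python3 -m crank '[[1,0,0,0,0],[1,0,0,0,0]]'; python3 -c "from h import *;go(.5032,.2493,.19,15.2)"
```

```text
t: 4.25
eef_pos: [0.5049, 0.2525, 0.0338]
orientation: [0.0, 0.991, 0.133, 0.001]
contact_force: [-1.3, -0.7, 4.8]
grip_width: 0.02
grip_force: 30.0
t: 4.45
eef_pos: [0.5049, 0.2525, 0.0338]
orientation: [0.0, 0.991, 0.133, 0.001]
contact_force: [-1.6, -1.9, 5.7]
grip_width: 0.0196
grip_force: 30.0
t4.5 p [0.5049 0.2525 0.0338] yaw 15.3 j7 -1.93 tilt [ 0.002  0.    -1.   ] shift [-0.015  0.018 -1.041] turn 0.001 F [-1.6 -1.9  5.7] w 0.0196 g 30.0
```

```bash
python3 -m crank '[[1,0,0,-0.1,0],[1,0,0,-0.3,0],[1,0,0,-0.6,0],[1,0,0,-0.9,0],[1,0,0,-1,0]]'
python3 - <<'E'
from h import *
go(None,None,None)
p,d=get_image("side");cv2.imwrite("pics/s2c.png",cv2.resize(p[90:220,150:310,::-1],None,fx=4,fy=4,interpolation=2))
E
```

```text
t: 4.95
eef_pos: [0.5061, 0.2543, 0.1875]
orientation: [-0.002, 0.991, 0.133, 0.004]
contact_force: [0.8, -0.4, -0.4]
grip_width: 0.0201
grip_force: 30.0
t5.0 p [0.5061 0.2543 0.1875] yaw 15.3 j7 -1.89 tilt [ 0.007  0.005 -1.   ] shift [0. 0. 0.]  F [ 0.8 -0.4 -0.4] w 0.0201 g 30.0
```

View pics/s2c.png

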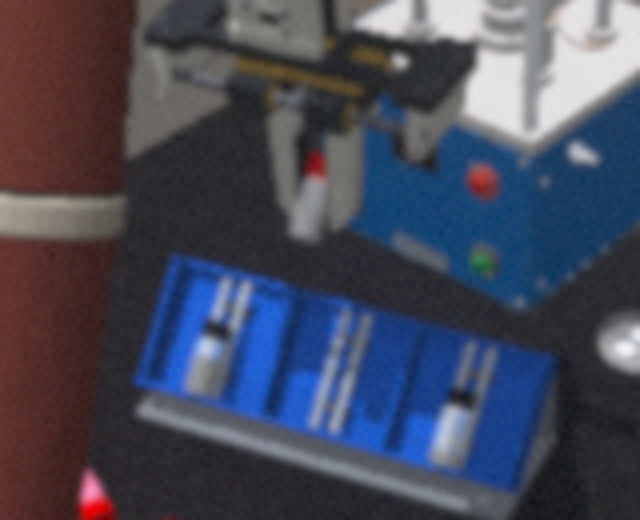

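The vial is held leaning at 45°, with its cap at (315,160) and foot at (308,230). Both black vials are still in their bays. Now I'll move past the bin's right end and turn the tool 90° so that the cap points at the end wall.

```bash
python3 -m crank '[[1,0.05,0.25,0,-0.09],[1,0.1,0.5,0,-0.18],[1,0.15,0.75,0,-0.27],[1,0.2,1,0,-0.36],[1,0.23,1,0,-0.45]]'; python3 -c "from h import *;go(.5917,.0727,.1875,105.2)"
```

```text
t: 5.5
eef_pos: [0.5786, 0.1084, 0.1808]
orientation: [0.002, 0.885, 0.465, -0.002]
contact_force: [0.2, -1.5, 0.1]
grip_width: 0.0194
grip_force: 30.0
t5.5 p [0.5786 0.1084 0.1808] yaw 55.5 j7 -1.03 tilt [-0.001 -0.006 -1.   ] shift [-0.147  0.207 -0.043] turn -0.552 F [ 0.2 -1.5  0.1] w 0.0194 g 30.0
```

```bash
python3 -m crank '[[1,-0.05,0.1,0,-0.09],[1,-0.1,0.2,0,-0.18],[1,-0.147,0.207,0,-0.27],[1,-0.147,0.207,0,-0.36],[1,-0.147,0.207,0,-0.45]]'; python3 -m crank '[[1,0,0,0,-0.09],[1,0,0,0,-0.1]]'; python3 -c "from h import *;go(.5917,.0727,.046,105.2)"
```

```text
t: 6.0
eef_pos: [0.5893, 0.0809, 0.1812]
orientation: [-0.001, 0.665, 0.747, -0.001]
contact_force: [0.5, 0.3, -0.4]
grip_width: 0.0197
grip_force: 30.0
t: 6.2
eef_pos: [0.5894, 0.0812, 0.1812]
orientation: [-0.001, 0.606, 0.795, -0.001]
contact_force: [0.1, 0.4, -0.2]
grip_width: 0.0202
grip_force: 30.0
t6.2 p [0.5894 0.0812 0.1812] yaw 105.3 j7 -0.25 tilt [-0.003  0.    -1.   ] shift [-0.06   0.002  0.901] turn 0.001 F [ 0.1  0.4 -0.2] w 0.0202 g 30.0
```

```bash
python3 -m crank '[[1,-0.06,0,0.2,0],[1,-0.06,0,0.5,0],[1,-0.06,0,0.75,0],[1,-0.06,0,0.9,0],[1,-0.06,0,0.9,0]]'
python3 - <<'E'
from h import *
go(.5859,.0930,.044,105.2)
p,d=get_image("side");cv2.imwrite("pics/s3c.png",cv2.resize(p[110:230,190:340,::-1],None,fx=4,fy=4,interpolation=2))
E
```

```text
t: 6.7
eef_pos: [0.5893, 0.0719, 0.0436]
orientation: [-0.003, 0.607, 0.794, -0.003]
contact_force: [-0.6, 0.3, -0.1]
grip_width: 0.0198
grip_force: 30.0
t6.7 p [0.5893 0.0719 0.0436] yaw 105.2 j7 -0.34 tilt [-0.009 -0.002 -1.   ] shift [ 0.142  0.015 -0.003] turn -0.000 F [-0.6  0.3 -0.1] w 0.0198 g 30.0
```

View pics/s3c.png

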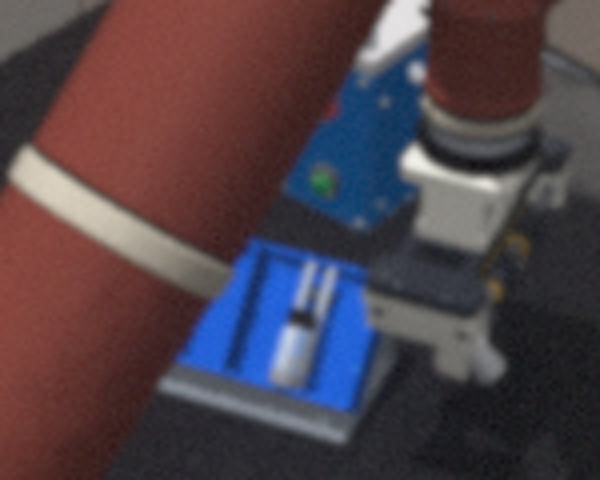

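The gripper stands beside the end wall, with its body at crop (430,290) and the wall at (375,370), above the bin top. Approaching the wall slowly.

```bash
python3 -m crank '[[1,0.06,0,0,0],[1,0.12,0,0,0],[1,0.14,0,0,0],[1,0.15,0,0,0]]'; python3 -m crank '[[1,0.013,0,0,0],[1,0.026,0,0,0]]'; python3 -m crank '[[1,0.013,0,0,0],[1,0.026,0,0,0]]';python3 -c "from h import *;go(None,None,None)"
```

```text
t: 7.15
eef_pos: [0.5869, 0.0959, 0.0488]
orientation: [0.0, 0.606, 0.795, 0.001]
contact_force: [0.7, 0.4, -0.9]
grip_width: 0.0194
grip_force: 30.0
t: 7.35
eef_pos: [0.5858, 0.098, 0.0479]
orientation: [0.0, 0.607, 0.795, 0.0]
contact_force: [0.1, -0.6, -0.9]
grip_width: 0.0194
grip_force: 30.0
t: 7.55
eef_pos: [0.5846, 0.1019, 0.0476]
orientation: [-0.0, 0.607, 0.795, -0.0]
contact_force: [-0.3, 1.3, -1.0]
grip_width: 0.0197
grip_force: 30.0
t7.5 p [0.5846 0.1019 0.0476] yaw 105.3 j7 -0.39 tilt [-0. -0. -1.] shift [0. 0. 0.]  F [-0.3  1.3 -1. ] w 0.0197 g 30.0
```

```bash
python3 -m crank '[[1,0.013,0,0.01,0],[1,0.026,0,0.02,0]]'; python3 -m crank '[[1,0.013,0,0.01,0],[1,0.026,0,0.02,0]]';python3 -c "from h import *;go(None,None,None)"
```

```text
t: 7.75
eef_pos: [0.5835, 0.1058, 0.0445]
orientation: [-0.0, 0.607, 0.795, 0.0]
contact_force: [-0.2, -0.3, -0.3]
grip_width: 0.0195
grip_force: 30.0
t: 7.95
eef_pos: [0.5826, 0.109, 0.0415]
orientation: [0.0, 0.607, 0.795, -0.0]
contact_force: [-0.2, -2.7, 1.2]
grip_width: 0.0197
grip_force: 30.0
t8.0 p [0.5826 0.109  0.0415] yaw 105.3 j7 -0.40 tilt [ 0.    -0.001 -1.   ] shift [0. 0. 0.]  F [-0.2 -2.7  1.2] w 0.0197 g 30.0
```

Contact (2.7 N). Now the diagonal swivel: toward the wall and down.

```bash
python3 -m crank '[[1,0.01,0,0.015,0],[1,0.02,0,0.03,0]]'; python3 -m crank '[[1,0.01,0,0.012,0],[1,0.02,0,0.024,0]]';python3 -c "from h import *;go(None,None,None)"
```

```text
t: 8.15
eef_pos: [0.5828, 0.1096, 0.0373]
orientation: [0.002, 0.608, 0.794, -0.001]
contact_force: [2.3, -6.5, 3.7]
grip_width: 0.0198
grip_force: 30.0
t: 8.35
eef_pos: [0.5824, 0.1112, 0.0338]
orientation: [0.002, 0.608, 0.794, -0.002]
contact_force: [1.3, -6.8, 3.8]
grip_width: 0.0199
grip_force: 30.0
t8.3 p [0.5824 0.1112 0.0338] yaw 105.1 j7 -0.42 tilt [ 0.002 -0.005 -1.   ] shift [0. 0. 0.]  F [ 1.3 -6.8  3.8] w 0.0199 g 30.0
```

```bash
python3 -m crank '[[1,0.015,0,0.01,0],[1,0.03,0,0.02,0]]'; python3 -m crank '[[1,0.015,0,0.008,0],[1,0.03,0,0.016,0]]';python3 -c "from h import *;go(None,None,None)"
```

```text
t: 8.55
eef_pos: [0.5815, 0.1144, 0.0305]
orientation: [0.003, 0.608, 0.794, -0.002]
contact_force: [3.8, -8.3, 2.4]
grip_width: 0.0198
grip_force: 30.0
t: 8.75
eef_pos: [0.5806, 0.1179, 0.0279]
orientation: [0.003, 0.609, 0.794, -0.003]
contact_force: [3.8, -8.8, -0.5]
grip_width: 0.0198
grip_force: 30.0
t8.8 p [0.5806 0.1179 0.0279] yaw 105.0 j7 -0.44 tilt [ 0.002 -0.008 -1.   ] shift [0. 0. 0.]  F [ 3.8 -8.8 -0.5] w 0.0198 g 30.0
```

```bash
python3 -m crank '[[1,0.015,0,0,0],[1,0.025,0,0,0]]'; python3 -m crank '[[1,0.015,0,0,0],[1,0.015,0,0,0]]';python3 -c "from h import *;go(None,None,None)"
```

```text
t: 8.95
eef_pos: [0.5804, 0.1182, 0.0277]
orientation: [0.005, 0.609, 0.793, -0.004]
contact_force: [5.9, -14.2, 1.2]
grip_width: 0.0196
grip_force: 33.0
t: 9.15
eef_pos: [0.5805, 0.1181, 0.0277]
orientation: [0.006, 0.61, 0.793, -0.005]
contact_force: [5.5, -14.9, 0.8]
grip_width: 0.0199
grip_force: 33.8
t9.2 p [0.5805 0.1181 0.0277] yaw 104.9 j7 -0.45 tilt [ 0.003 -0.016 -1.   ] shift [0. 0. 0.]  F [  5.5 -14.9   0.8] w 0.0199 g 33.8
```

```bash
python3 -m crank '[[1,-0.1,0,0,0],[1,-0.3,0,-0.1,0],[1,-0.5,0,-0.4,0],[1,-0.5,0,-0.7,0],[1,-0.5,0,-0.9,0]]'
python3 - <<'E'
from h import *
go(.6135,-.1875,.19)
p,d=get_image("side");q,d2=get_image("top");np.savez("/tmp/c4.npz",p=p,d=d,q=q,d2=d2)
H,S,V=cv2.split(cv2.cvtColor(p,cv2.COLOR_RGB2HSV));uu,vv=np.meshgrid(np.arange(560),np.arange(420))
red=((H<8)|(H>174))&(S>190)&(V>120)&(uu>220);k,l,s,c=cv2.connectedComponentsWithStats(red.astype(np.uint8));print([(a.tolist(),b.round().tolist()) for a,b in zip(s[1:],c[1:]) if a[4]>5])
cv2.imwrite("pics/s4c.png",cv2.resize(p[90:220,240:370,::-1],None,fx=4.5,fy=4.5,interpolation=2))
E
```

```text
t: 9.65
eef_pos: [0.5981, 0.0575, 0.1662]
orientation: [0.001, 0.608, 0.794, 0.002]
contact_force: [0.2, 0.9, -0.3]
grip_width: 0.0196
grip_force: 30.0
t9.7 p [0.5981 0.0575 0.1662] yaw 105.2 j7 -0.22 tilt [ 0.004  0.003 -1.   ] shift [-1.603 -0.328 -0.163]  F [ 0.2  0.9 -0.3] w 0.0196 g 30.0
[([365, 123, 9, 6, 37], [369.0, 125.0])]
```

View pics/s4c.png

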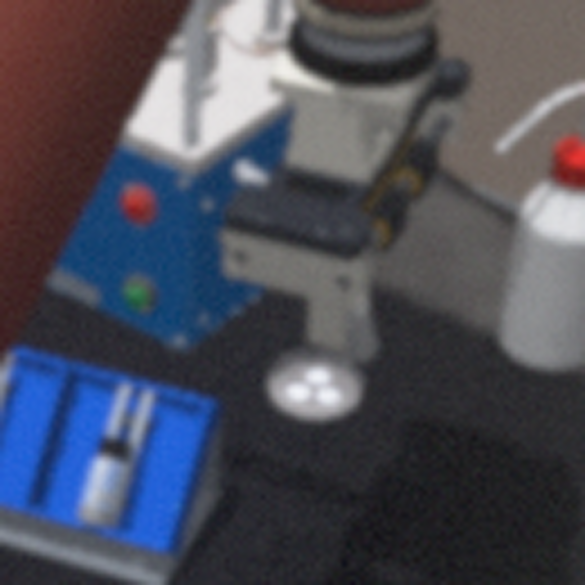

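The vial is hidden behind the near finger at (340,320). I'll carry it toward the pan and turn the tool so the side camera can see between the fingers.

```bash
python3 -m crank '[[1,-0.2,-0.04,-0.03,0.09],[1,-0.4,-0.08,-0.06,0.18],[1,-0.6,-0.12,-0.1,0.27],[1,-0.8,-0.16,-0.16,0.36],[1,-1,-0.2,-0.16,0.45]]'; python3 -c "from h import *;go(.6135,-.1875,.19,37)"
```

```text
t: 10.25
eef_pos: [0.6075, -0.095, 0.1868]
orientation: [-0.001, 0.846, 0.534, 0.001]
contact_force: [0.2, -0.2, -0.7]
grip_width: 0.0193
grip_force: 30.0
t10.2 p [ 0.6075 -0.095   0.1868] yaw 64.5 j7 -0.55 tilt [ 0.     0.002 -1.   ] shift [-0.539  0.301 -0.022] turn 0.306 F [ 0.2 -0.2 -0.7] w 0.0193 g 30.0
```

```bash
python3 -m crank '[[1,-0.15,0.08,0,0.09],[1,-0.3,0.16,0,0.18],[1,-0.45,0.24,0,0.27],[1,-0.54,0.3,0,0.306],[1,-0.54,0.3,0,0.306]]'
python3 - <<'E'
from h import *
go(.6135,-.1875,.13,37)
p,d=get_image("side");np.savez("/tmp/c5.npz",p=p,d=d)
cv2.imwrite("pics/s5c.png",cv2.resize(p[130:270,330:470,::-1],None,fx=4.2,fy=4.2,interpolation=2))
E
```

```text
t: 10.75
eef_pos: [0.613, -0.1902, 0.1857]
orientation: [0.0, 0.948, 0.318, -0.001]
contact_force: [-0.6, -0.9, 0.3]
grip_width: 0.0195
grip_force: 30.0
t10.8 p [ 0.613  -0.1902  0.1857] yaw 37.1 j7 -0.80 tilt [-0.002 -0.001 -1.   ] shift [ 0.014 -0.012  0.371] turn 0.001 F [-0.6 -0.9  0.3] w 0.0195 g 30.0
```

View pics/s5c.png

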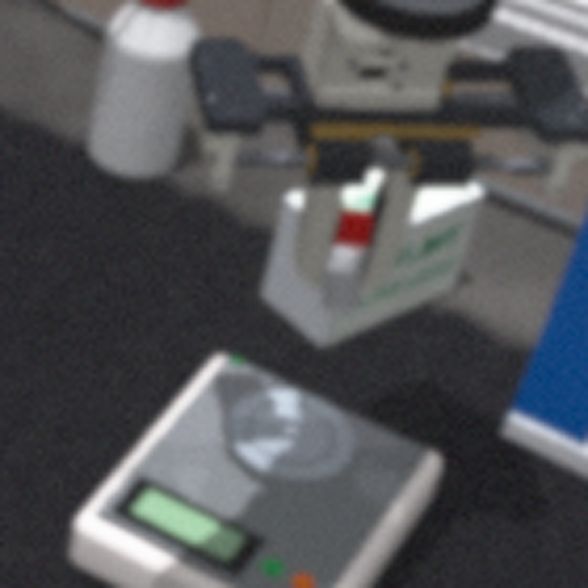

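The vial hangs between the fingers, with its cap at (352,228) and foot at (343,300), above the pan at (290,430). I'll measure the remaining tilt from depth along the tool's x axis.

Run:
```python
from h import *
from scipy.spatial.transform import Rotation as Ro
f=np.load("/tmp/c5.npz");p,d=f["p"],f["d"];o=ctrl.get_obs();R=Ro.from_quat(np.roll(o["orientation"],-1)).as_matrix()
uu,vv=np.meshgrid(np.arange(560),np.arange(420))
m=(uu>=400)&(uu<=425)&(vv>=175)&(vv<=210)
P=(pts("side",d,m)-o["eef_pos"])@R*1000
k=(abs(P[:,1])<6)&(abs(P[:,0])<40)&(P[:,2]>-60)&(P[:,2]<20)
v,u=np.nonzero(m&(d>0));rgb=p[v,u]
for a,c in sorted(zip(P[k].tolist(),rgb[k].tolist()),key=lambda t:t[0][2]):print(np.round(a).astype(int).tolist(),c,end=";")
```

```text
[-9, -5, -43] [126, 29, 34];[-8, -3, -42] [126, 23, 24];[-4, 2, -41] [138, 58, 52];[-10, -3, -41] [121, 17, 13];[-10, 3, -41] [123, 24, 24];[-7, 0, -41] [130, 30, 28];[-10, 1, -41] [128, 25, 25];[-6, 2, -41] [131, 29, 31];[-9, -5, -40] [120, 30, 27];[-9, 6, -40] [119, 31, 27];[-12, 1, -40] [125, 27, 25];[-12, -1, -40] [126, 28, 26];[-2, -5, -40] [117, 65, 63];[-4, 5, -39] [128, 30, 29];[-1, -3, -39] [127, 50, 49];[0, 6, -39] [143, 69, 64];[-11, 4, -39] [117, 17, 13];[0, -1, -39] [139, 52, 49];[-10, -5, -38] [122, 28, 30];[1, 2, -38] [137, 56, 55];[-13, -1, -38] [124, 22, 24];[5, -2, -37] [142, 103, 96];[-12, -3, -37] [123, 26, 28];[5, 5, -37] [162, 136, 126];[-12, 4, -37] [118, 22, 25];[-11, 2, -37] [122, 22, 25];[-8, -2, -37] [120, 20, 17];[7, 3, -36] [158, 125, 114];[7, 1, -36] [156, 116, 108];[-14, -3, -36] [123, 30, 30];[-13, 2, -35] [120, 26, 25];[-13, 0, -35] [123, 29, 26];[-9, -4, -35] [120, 25, 24];[-9, -6, -34] [113, 25, 28];[-15, 4, -34] [119, 43, 45];[-11, 5, -34] [117, 26, 24];[-10, -4, -33] [120, 32, 35];[-13, -4, -32] [131, 67, 66];[-13, -2, -32] [132, 58, 62];[-16, 2, 
[... 2326 characters left out ...]
8, 107, 109];[-23, -2, -1] [108, 110, 114];[-23, 5, -1] [106, 109, 109];[-22, 1, 0] [108, 109, 112];[-28, -2, 1] [111, 113, 117];[-25, 1, 1] [109, 110, 112];[-25, -2, 1] [110, 111, 117];[-24, 3, 1] [104, 104, 108];[-23, -5, 2] [112, 111, 113];[-26, 5, 2] [113, 116, 115];[-23, -3, 2] [110, 109, 116];[-26, -4, 3] [115, 116, 121];[-26, 1, 3] [114, 115, 119];[-25, 3, 3] [113, 115, 116];[-28, 3, 3] [117, 120, 120];[-27, -3, 5] [118, 122, 123];[-27, 1, 5] [113, 114, 118];[-26, -1, 5] [118, 120, 122];[-23, -5, 6] [115, 116, 120];[-27, -3, 7] [119, 125, 124];[-23, -4, 8] [118, 121, 123];[-26, 2, 9] [119, 125, 122];[-25, 4, 9] [120, 125, 122];[-25, 0, 9] [120, 123, 123];[-21, -6, 10] [124, 127, 129];
```

The vial is still about 20° from upright. The fingers reached the wall first, and the foot sticks out toward −x of the tool. I'll finish by pressing the protruding foot against the balance's vertical left side, away from the pan, which also pushes the vial back to the middle of the pads.

```bash
python3 -c "from h import *;go(.58,-.055,.1857,90)"; python3 -m crank '[[1,0.1,-0.2,0,-0.09],[1,0.2,-0.4,0,-0.18],[1,0.3,-0.6,0,-0.27],[1,0.37,-0.8,0,-0.36],[1,0.37,-0.85,0,-0.45]]';python3 -c "from h import *;go(.58,-.055,.1857,90)"
```

```text
t10.8 p [ 0.6132 -0.1875  0.186 ] yaw 37.3 j7 -0.80 tilt [-0.002  0.001 -1.   ] shift [ 0.359 -0.837  0.003] turn -0.585 F [-0.5  0.1 -0.3] w 0.0196 g 30.0
t: 11.3
eef_pos: [0.5793, -0.0435, 0.1877]
orientation: [-0.002, 0.772, 0.635, 0.002]
contact_force: [-0.1, 0.7, -0.1]
grip_width: 0.0196
grip_force: 30.0
t11.3 p [ 0.5793 -0.0435  0.1877] yaw 78.9 j7 -0.42 tilt [-0.     0.006 -1.   ] shift [-0.075  0.019  0.013] turn -0.124 F [-0.1  0.7 -0.1] w 0.0196 g 30.0
```

```bash
python3 -m crank '[[1,0,0,0.2,-0.09],[1,0,0,0.5,-0.13],[1,0,0,0.8,-0.13],[1,0,0,0.9,-0.13],[1,0,0,0.9,-0.13]]';python3 -c "from h import *;go(.58,-.077,.023,90)"
```

```text
t: 11.8
eef_pos: [0.578, -0.0499, 0.0495]
orientation: [-0.003, 0.709, 0.705, -0.001]
contact_force: [-0.7, -0.3, 0.3]
grip_width: 0.0195
grip_force: 30.0
t11.8 p [ 0.578  -0.0499  0.0495] yaw 89.7 j7 -0.36 tilt [-0.007  0.003 -1.   ] shift [-0.181  0.015  0.176] turn -0.003 F [-0.7 -0.3  0.3] w 0.0195 g 30.0
```

```bash
python3 -m crank '[[1,-0.06,0,0.1,0],[1,-0.12,0,0.17,0],[1,-0.16,0,0.17,0],[1,-0.18,0,0.17,0]]';python3 -m crank '[[1,-0.02,0,0,0],[1,-0.04,0,0,0]]';python3 -c "from h import *;go(.58,-.1,.023,90)"
```

```text
t: 12.2
eef_pos: [0.5805, -0.0813, 0.0269]
orientation: [0.0, 0.711, 0.703, -0.0]
contact_force: [0.0, 0.4, 0.5]
grip_width: 0.0197
grip_force: 30.0
t: 12.4
eef_pos: [0.5808, -0.0857, 0.0274]
orientation: [0.0, 0.71, 0.704, 0.001]
contact_force: [-0.4, 0.1, -0.3]
grip_width: 0.0199
grip_force: 30.0
t12.4 p [ 0.5808 -0.0857  0.0274] yaw 89.5 j7 -0.32 tilt [ 0.001  0.    -1.   ] shift [-0.096 -0.005  0.029] turn -0.006 F [-0.4  0.1 -0.3] w 0.0199 g 30.0
```

```bash
python3 -m crank '[[1,-0.02,0,0.015,0],[1,-0.03,0,0.025,0]]';python3 -m crank '[[1,-0.015,0,0,0],[1,-0.03,0,0,0]]';python3 -c "from h import *;go(.58,-.1,.023,90)"
```

```text
t: 12.6
eef_pos: [0.5806, -0.0895, 0.0232]
orientation: [-0.0, 0.71, 0.704, 0.001]
contact_force: [-0.4, 2.4, 1.4]
grip_width: 0.0194
grip_force: 30.0
t: 12.8
eef_pos: [0.5805, -0.0904, 0.0233]
orientation: [-0.002, 0.71, 0.705, 0.002]
contact_force: [-0.5, 7.4, 2.6]
grip_width: 0.0199
grip_force: 30.0
t12.8 p [ 0.5805 -0.0904  0.0233] yaw 89.6 j7 -0.31 tilt [ 0.001  0.006 -1.   ] shift [-0.064 -0.003  0.002] turn -0.005 F [-0.5  7.4  2.6] w 0.0199 g 30.0
```

```bash
python3 -m crank '[[1,-0.02,0,0,0],[1,-0.03,0,0,0]]';python3 -m crank '[[1,-0.015,0,0,0],[1,-0.03,0,0,0]]';python3 -c "from h import *;go(.58,-.1,.023,90)"
```

```text
t: 13.0
eef_pos: [0.5805, -0.0911, 0.0237]
orientation: [-0.003, 0.709, 0.705, 0.004]
contact_force: [-1.3, 11.7, 4.5]
grip_width: 0.0197
grip_force: 30.1
t: 13.2
eef_pos: [0.5806, -0.0929, 0.0242]
orientation: [-0.004, 0.708, 0.706, 0.005]
contact_force: [-3.4, 16.3, 7.4]
grip_width: 0.0197
grip_force: 30.1
t13.2 p [ 0.5806 -0.0929  0.0242] yaw 89.8 j7 -0.30 tilt [ 0.001  0.013 -1.   ] shift [-0.048 -0.004  0.007] turn -0.002 F [-3.4 16.3  7.4] w 0.0197 g 30.1
```

```bash
python3 -m crank '[[1,-0.01,0,-0.01,0],[1,-0.02,0,-0.02,0]]';python3 -m crank '[[1,-0.015,0,-0.01,0],[1,-0.025,0,-0.015,0]]';python3 - <<'E'
from h import *
go(.58,-.1,.023,90)
from scipy.spatial.transform import Rotation as Ro
p,d=get_image("side");np.savez("/tmp/c6.npz",p=p,d=d)
cv2.imwrite("pics/s6c.png",cv2.resize(p[150:290,300:440,::-1],None,fx=4.2,fy=4.2,interpolation=2))
E
```

```text
t: 13.4
eef_pos: [0.5803, -0.0964, 0.026]
orientation: [-0.004, 0.708, 0.706, 0.005]
contact_force: [-0.6, 13.0, -3.8]
grip_width: 0.0199
grip_force: 30.0
t: 13.6
eef_pos: [0.5803, -0.0998, 0.0275]
orientation: [-0.005, 0.708, 0.706, 0.005]
contact_force: [0.8, 14.2, -6.1]
grip_width: 0.0195
grip_force: 30.0
t13.6 p [ 0.5803 -0.0998  0.0275] yaw 89.8 j7 -0.28 tilt [ 0.001  0.014 -1.   ] shift [-0.002 -0.002  0.03 ] turn -0.002 F [ 0.8 14.2 -6.1] w 0.0195 g 30.0
```

View pics/s6c.png

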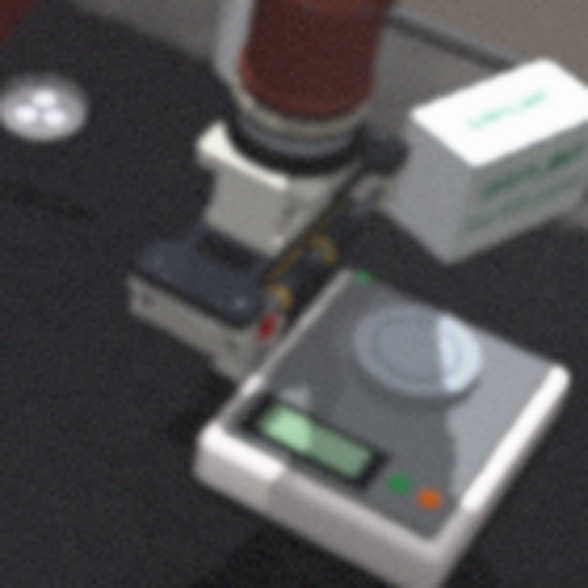

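The gripper is at the balance's left side, with a bit of red cap visible at (267,325) and the pan at (415,350) untouched. The 10 mm push at a 27 mm lever is about 20°, so I'll back off, lift and re-measure over the pan.

```bash
python3 -m crank '[[1,0.1,0,0,0],[1,0.2,0,-0.2,0],[1,0.2,0,-0.5,0],[1,0.2,0,-0.8,0],[1,0.2,0,-1,0]]';python3 -m crank '[[1,0,0,0,0.09],[1,0,0,0,0.18],[1,0,0,0,0.27],[1,0,0,0,0.36],[1,0,0,0,0.45]]'; python3 -m crank '[[1,0,0,0,0.09],[1,0,0,0,0.14],[1,0,0,0,0.14]]'
cat >> h.py <<'E'
def tilt():
    from scipy.spatial.transform import Rotation as Ro
    p,d=get_image("side");o=ctrl.get_obs();R=Ro.from_quat(np.roll(o["orientation"],-1)).as_matrix()
    P=(pts("side",d,d>0)-o["eef_pos"])@R*1000;v,u=np.nonzero(d>0);c=p[v,u].astype(int)
    k=(abs(P[:,1])<7)&(abs(P[:,0])<35)&(P[:,2]>-60)&(P[:,2]<25);P,c=P[k],c[k]
    red=c[:,0]-c[:,1]>60;print("n",len(P),"red",red.sum(),P[red].min(0).round(),P[red].max(0).round())
    m=(P[:,2]>P[red,2].min()+5)&(P[:,0]<0)
    z0=P[m,2].min()
    for a in range(int(z0),25,5):
        s=m&(P[:,2]>=a)&(P[:,2]<a+5)
        if s.sum():print(a+2.5,s.sum(),P[s].mean(0).round(1))
    l=cv2.fitLine(P[m][:,[0,2]].astype(np.float32),cv2.DIST_HUBER,0,.01,.01).ravel();print("tilt deg",np.degrees(np.arctan(l[0]/l[1])),"lowest z",np.percentile(P[:,2],97))
E
python3 -c "
from h import *
go(.6135,-.1875,.19,37);tilt()"
```

```text
t: 14.15
eef_pos: [0.5813, -0.0811, 0.1815]
orientation: [0.002, 0.711, 0.704, 0.001]
contact_force: [-0.2, 0.1, -0.0]
grip_width: 0.0199
grip_force: 30.0
t: 14.65
eef_pos: [0.5799, -0.0814, 0.1783]
orientation: [0.001, 0.912, 0.411, -0.001]
contact_force: [0.1, 0.3, -0.2]
grip_width: 0.0199
grip_force: 30.0
t: 14.95
eef_pos: [0.58, -0.0811, 0.1782]
orientation: [0.001, 0.95, 0.312, -0.001]
contact_force: [0.1, 0.3, -0.6]
grip_width: 0.0204
grip_force: 30.0
t14.9 p [ 0.58   -0.0811  0.1782] yaw 36.3 j7 -0.99 tilt [-0.001 -0.002 -1.   ] shift [-0.241  0.704 -0.077] turn -0.007 F [ 0.1  0.3 -0.6] w 0.0204 g 30.0
n 142 red 52 [-15.  -7. -43.] [  6.   6. -31.]
-35.5 14 [-12.5  -1.2 -35.4]
-30.5 8 [-12.4   0.2 -30.9]
-25.5 12 [-12.   -0.7 -25.3]
-20.5 11 [-12.9  -0.1 -20.6]
-15.5 8 [-12.8  -1.1 -15.7]
-10.5 13 [-12.6   0.2 -10.6]
-5.5 11 [-13.6   0.2  -5.8]
-0.5 12 [-13.6  -1.4  -0.3]
4.5 9 [-14.1  -0.3   4.8]
9.5 7 [-14.   -0.4   9.7]
14.5 2 [-11.7  -4.7  12.4]
tilt deg -1.6228914 lowest z 10.064967407534738
```

Tilt is now under 2°, and the foot is about 11.5 mm below the TCP. Moving over the pan centre.

```bash
python3 -m crank '[[1,-0.08,0.2,0,0],[1,-0.16,0.4,0,0],[1,-0.24,0.6,0,0],[1,-0.24,0.7,0,0],[1,-0.24,0.7,0,0]]'; python3 -m crank '[[1,0,0,0.15,0],[1,0,0,0.3,0],[1,0,0,0.4,0],[1,0,0,0.48,0],[1,0,0,0.5,0]]'; python3 -c "
from h import *
go(.615,-.186,.083);tilt()"
```

```text
t: 15.5
eef_pos: [0.6135, -0.1901, 0.1776]
orientation: [0.001, 0.951, 0.31, -0.0]
contact_force: [-0.4, -0.2, 0.5]
grip_width: 0.0199
grip_force: 30.0
t: 16.0
eef_pos: [0.6125, -0.1849, 0.1018]
orientation: [-0.001, 0.95, 0.313, -0.001]
contact_force: [0.6, -0.9, -0.4]
grip_width: 0.0198
grip_force: 30.0
t16.0 p [ 0.6125 -0.1849  0.1018] yaw 36.5 j7 -0.85 tilt [-0.003  0.001 -1.   ] shift [0.009 0.016 0.125]  F [ 0.6 -0.9 -0.4] w 0.0198 g 30.0
n 130 red 51 [-16.  -7. -43.] [  7.   7. -29.]
-34.5 10 [-11.7  -2.1 -34.6]
-29.5 10 [-12.1  -0.5 -30. ]
-24.5 9 [-12.1  -1.6 -24.3]
-19.5 11 [-12.    1.  -19.8]
-14.5 9 [-12.4  -0.9 -14.4]
-9.5 7 [-13.4  -2.5  -9.9]
-4.5 12 [-13.8  -0.8  -4.7]
0.5 9 [-13.6   0.1   1. ]
5.5 10 [-14.4  -1.8   6.4]
10.5 4 [-13.   -0.1  10.8]
15.5 1 [-11.5   0.3  14.8]
tilt deg -4.0800858 lowest z 8.44280184552061
```

Lower to about 0.083, then creep down.

```bash
python3 -m crank '[[1,0.01,0.015,0.04,0],[1,0.01,0.015,0.08,0],[1,0.01,0.015,0.11,0],[1,0.01,0.015,0.12,0],[1,0.01,0.015,0.12,0]]'; python3 -m crank '[[1,0,0,0.01,0],[1,0,0,0.01,0],[1,0,0,0.01,0]]'; python3 -m crank '[[1,0,0,0.005,0],[1,0,0,0.005,0]]'
```

```text
t: 16.55
eef_pos: [0.616, -0.1871, 0.0849]
orientation: [-0.0, 0.95, 0.312, -0.0]
contact_force: [0.5, -0.1, -0.8]
grip_width: 0.0203
grip_force: 30.0
t: 16.85
eef_pos: [0.6162, -0.1872, 0.0838]
orientation: [0.0, 0.95, 0.312, 0.0]
contact_force: [0.2, 0.0, -0.4]
grip_width: 0.0199
grip_force: 30.0
t: 17.05
eef_pos: [0.6161, -0.1871, 0.0829]
orientation: [-0.0, 0.95, 0.312, -0.0]
contact_force: [-0.4, 0.6, -0.2]
grip_width: 0.02
grip_force: 30.0
```

```bash
python3 -m crank '[[1,0,0,0.005,0],[1,0,0,0.005,0]]'
```

```text
t: 17.25
eef_pos: [0.616, -0.1871, 0.0821]
orientation: [-0.0, 0.95, 0.312, -0.0]
contact_force: [-0.2, 0.3, -0.7]
grip_width: 0.0201
grip_force: 30.0
```

```bash
python3 -m crank '[[1,0,0,0.005,0],[1,0,0,0.01,0],[1,0,0,0.01,0]]'
```

```text
t: 17.55
eef_pos: [0.616, -0.1871, 0.0805]
orientation: [-0.0, 0.95, 0.312, -0.0]
contact_force: [0.3, -0.6, 0.3]
grip_width: 0.02
grip_force: 30.0
```

```bash
python3 -m crank '[[1,0,0,0.005,0],[1,0,0,0.005,0]]'
```

```text
t: 17.75
eef_pos: [0.616, -0.1871, 0.0798]
orientation: [-0.0, 0.95, 0.312, -0.0]
contact_force: [-0.1, 0.1, -0.3]
grip_width: 0.0199
grip_force: 30.0
```

```bash
python3 -m crank '[[1,0,0,0.005,0],[1,0,0,0.005,0]]'
```

```text
t: 17.95
eef_pos: [0.6161, -0.1872, 0.0791]
orientation: [-0.0, 0.95, 0.312, -0.0]
contact_force: [0.4, 0.2, 0.2]
grip_width: 0.0202
grip_force: 30.0
```

```bash
python3 -m crank '[[1,0,0,0.005,0],[1,0,0,0.005,0]]'
```

```text
t: 18.15
eef_pos: [0.6161, -0.1872, 0.0783]
orientation: [-0.0, 0.95, 0.312, -0.0]
contact_force: [-0.7, 0.3, -0.1]
grip_width: 0.02
grip_force: 30.0
```

```bash
python3 -m crank '[[1,0,0,0.004,0],[1,0,0,0.004,0]]'
```

```text
t: 18.35
eef_pos: [0.6161, -0.1871, 0.0778]
orientation: [-0.0, 0.95, 0.312, -0.0]
contact_force: [0.4, -0.4, -0.8]
grip_width: 0.0202
grip_force: 30.0
```

```bash
python3 -m crank '[[1,0,0,0.005,0],[1,0,0,0.005,0]]'
```

```text
t: 18.55
eef_pos: [0.6162, -0.1872, 0.0771]
orientation: [0.0, 0.95, 0.312, 0.0]
contact_force: [0.2, -0.5, -0.7]
grip_width: 0.0197
grip_force: 30.0
```

```bash
python3 -m crank '[[1,0,0,0.004,0],[1,0,0,0.004,0],[1,0,0,0.004,0]]'; python3 -c "
from h import *
tilt()"
```

```text
t: 18.85
eef_pos: [0.6162, -0.1872, 0.0767]
orientation: [0.0, 0.95, 0.312, 0.0]
contact_force: [0.1, -0.3, 1.5]
grip_width: 0.0199
grip_force: 30.0
n 165 red 49 [-15.  -6. -45.] [ 13.   7. -29.]
-36.5 13 [-10.5   0.  -36.6]
-31.5 9 [-11.2  -0.6 -31.1]
-26.5 9 [-11.9  -0.4 -26.8]
-21.5 10 [-12.   -1.  -21.9]
-16.5 10 [-12.9  -0.1 -16.6]
-11.5 8 [-13.1  -1.  -11.5]
-6.5 9 [-14.    0.6  -6.6]
-1.5 9 [-14.2  -2.1  -1.4]
3.5 7 [-14.8   0.2   3. ]
8.5 10 [-14.8  -0.9   8.7]
13.5 35 [-23.2  -0.   13.5]
18.5 3 [-16.   -4.   16.5]
tilt deg -8.337445 lowest z 15.191832030306307
```

```bash
for i in 1 2 3; do python3 -m crank '[[1,0,0,0,0]]' | grep -E "eef|contact"; done; python3 -m crank '[[1,0,0,0.003,0],[1,0,0,0.003,0]]'; python3 -m crank '[[1,0,0,0,0]]' | grep contact
```

```text
eef_pos: [0.6162, -0.1872, 0.0766]
contact_force: [-0.1, 1.0, 1.4]
eef_pos: [0.6162, -0.1872, 0.0766]
contact_force: [-0.2, -0.6, 1.6]
eef_pos: [0.6162, -0.1871, 0.0765]
contact_force: [-0.9, -0.3, 2.3]
t: 19.4
eef_pos: [0.6162, -0.1871, 0.0761]
orientation: [-0.0, 0.95, 0.312, 0.0]
contact_force: [0.4, 0.0, 2.8]
grip_width: 0.0201
grip_force: 30.0
contact_force: [-0.0, 0.2, 2.3]
```

Contact is confirmed at about 2.4 N, below the 5 N limit. I'll ease up to about 1 N so the pan doesn't spring back, then release gradually.

```bash
python3 -m crank '[[1,0,0,-0.003,0],[1,0,0,-0.005,0],[1,0,0,-0.005,0]]'; python3 -m crank '[[1,0,0,0,0]]' | grep contact; python3 -m crank '[[1,0,0,0,0]]' | grep contact
```

```text
t: 19.8
eef_pos: [0.6162, -0.1872, 0.0767]
orientation: [0.0, 0.95, 0.312, 0.0]
contact_force: [0.2, -0.3, 0.9]
grip_width: 0.0199
grip_force: 30.0
contact_force: [0.5, -0.9, 1.0]
contact_force: [0.4, -0.7, 1.4]
```

```bash
python3 -m crank '[[0.56,0,0,0,0],[0.55,0,0,0,0],[0.54,0,0,0,0],[0.53,0,0,0,0],[0.52,0,0,0,0]]'; python3 -m crank '[[0.5,0,0,0,0],[0.45,0,0,0,0],[0.35,0,0,0,0],[0.2,0,0,0,0],[0.1,0,0,0,0]]'; python3 -c "
from h import *
tilt()"
```

```text
t: 20.5
eef_pos: [0.616, -0.1871, 0.0766]
orientation: [-0.0, 0.95, 0.312, -0.0]
contact_force: [0.4, -0.6, 0.4]
grip_width: 0.0223
grip_force: 0.0
t: 21.0
eef_pos: [0.6161, -0.1871, 0.0768]
orientation: [-0.0, 0.95, 0.312, 0.0]
contact_force: [0.5, 0.4, 0.2]
grip_width: 0.0397
grip_force: 0.0
n 177 red 51 [-18.  -7. -43.] [  4.   6. -31.]
-35.5 6 [-13.9   3.  -35.9]
-30.5 12 [-14.5  -1.  -31.2]
-25.5 9 [-14.3  -1.  -24.9]
-20.5 8 [-14.2  -0.8 -19.8]
-15.5 8 [-14.8  -1.1 -15.1]
-10.5 7 [-14.6  -1.4 -10.5]
-5.5 7 [-13.7  -0.2  -4.9]
-0.5 10 [-14.5  -1.5  -0.6]
4.5 7 [-14.3   0.6   4.5]
9.5 19 [-20.5  -0.9  10.2]
14.5 31 [-23.4  -0.2  13.6]
19.5 2 [-34.7  -1.2  17.6]
tilt deg -6.4868536 lowest z 14.725547102212639
```

It now stands upright, with its front surface at a constant −14.3 mm. Retreating straight up, then aside to check.

```bash
python3 -m crank '[[0.1,0,0,-0.1,0],[0.1,0,0,-0.3,0],[0.1,0,0,-0.6,0],[0.1,0,0,-0.9,0],[0.1,0,0,-1,0]]'; python3 -m crank '[[0.1,-0.2,-0.2,-0.2,0],[0.1,-0.4,-0.4,-0.3,0],[0.1,-0.5,-0.7,-0.3,0],[0.1,-0.5,-0.9,-0.3,0],[0.1,-0.5,-1,-0.3,0]]'
python3 - <<'E'
from h import *
go(None,None,None)
p,d=get_image("side");q,d2=get_image("top")
uu,vv=np.meshgrid(np.arange(560),np.arange(420))
P=pts("top",d2,(uu>340)&(uu<460)&(vv>100)&(vv<220));k=(P[:,2]>.1)&(P[:,2]<.135);print("vial top",k.sum(),P[k].mean(0) if k.any() else"")
P=pts("side",d,(uu>340)&(uu<460)&(vv>160)&(vv<290));k=(P[:,2]>.08)&(P[:,2]<.115)&(abs(P[:,0]-.613)<.05)&(abs(P[:,1]+.1875)<.05);print("side",k.sum(),P[k].mean(0),P[k,2].max())
cv2.imwrite("pics/fin.png",np.hstack([cv2.resize(p[130:270,180:460,::-1],(500,250),interpolation=2),cv2.resize(q[110:235,360:460,::-1],(200,250),interpolation=2)]))
E
```

```text
t: 21.55
eef_pos: [0.619, -0.1874, 0.234]
orientation: [0.003, 0.95, 0.312, 0.005]
contact_force: [0.9, 0.2, 0.1]
grip_width: 0.042
grip_force: 0.0
t: 22.05
eef_pos: [0.4653, -0.1087, 0.2735]
orientation: [0.0, 0.95, 0.313, 0.001]
contact_force: [0.7, -0.6, 0.1]
grip_width: 0.0416
grip_force: 0.0
t22.1 p [ 0.4653 -0.1087  0.2735] yaw 36.5 j7 -0.86 tilt [ 0.002 -0.    -1.   ] shift [0. 0. 0.]  F [ 0.7 -0.6  0.1] w 0.0416 g 0.0
vial top 0 
side 101 [ 0.60409525 -0.19169306  0.09787468] 0.1146116525310964
```

View pics/fin.png

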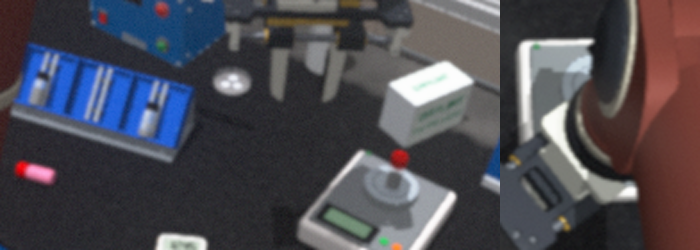

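The vial stands upright, cap up, on the pan at (398,170), about 3 mm from its centre. Both black vials are still in their bays at (40,75) and (150,110), and the arm is clear.

```bash
python3 -c "
from plant import ctrl
print(ctrl.sign_off())"
```

```text
the job is handed in; nothing more can be done
None
```

The red-capped vial is standing upright, cap up and released, about 3 mm from the pan's centre inside the engraved circle; it was set down at under 3 N, the black-capped vials stayed in their bays, and the job was handed in at about 22 s.

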